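# Wedge a row of moulds tight in the casting frame

### The job

Turn the carousel by the bar on top until the pocket holding the wedge faces the pointer on its base, then take the wedge out. Lay it flat on the frame's board with its thin end in the gap between the last, slant-sided mould block and the cheek, and drive it in until the three blocks are packed hard against the end stop and the wedge jams and stays tight by itself. Let go, keep the blocks upright in the frame, and leave the other two pieces in the carousel and the things around undisturbed.

Things in the scene. Friction and masses are not known exactly. Their poses are not given: they have to be found in the camera images.
- frame: Plywood casting frame fixed to the table; holds the row of blocks. Origin: underside of its 12 mm board, under the middle of the packed row. x away from the robot (roughly world +x), y along the row to the left, z up. Board: x -170 to 75, y -125 to 170 mm. End stop face at y -90 mm, top z 57. Back rail face at x 49, y up to 82, top z 45. Low front rail x -67 to -49, y up to 66, top z 26.
- cheek (a point): Middle of the inner face of the frame's cheek on the left, 20 mm above the board, axes as the frame's. The face is straight along x, at y 123 mm in the frame, from x -56 to 61 mm; wood 28 mm thick, top at z 52 mm. The gap between it and the last block is widest on the robot's side and open at both ends.
- block_a_mid (a point): Centre of the mould block beside the end stop. A and b are alike: loose, pale rigid foam, 90 (x) x 60 (y) x 55 mm, about 0.1 kg, dark pour hole on top, upright on the board, axes as the frame's. They stand 6 to 10 mm loose in all. Packed, their centres are at y -60, 0 and 60 mm in the frame.
- block_b_mid (a point): Centre of the middle mould block.
- block_c_mid (a point): Middle of the last mould block, the slant-sided one, otherwise as the others: in its own axes the right face is at y -30 mm and the left face, one side of the gap, slants 1 in 5 from y 16 mm at x -45 mm (robot side) to y 34 mm at x 45 mm, so the block is 46 mm wide in front and 64 mm behind.
- wedge_mid (a point): Centre (mid-length, mid-width, half-way up) of the wedge, the only tapered piece: dark wood, 130 long, 40 high, 50 wide at the thick end, 24 at the thin end (mm), 0.13 kg. x to the thin end, z out of its top. Left side straight at y 18.5 mm; right side slants from y -31.5 (thick end) to -5.5 (thin end). It starts on a 35 degree ramp, thick end low at the rim on a 16 mm lip.
- wedge_tip (a point): Middle of the wedge's thin end face, half-way up, axes as wedge_mid. In the gap the straight side slides along the cheek (frame +x) and the slanted side bears on the last block. Packed tight, the thin end is about 70 mm in front (+x) of the frame's origin.
- wedge_head (a point): Middle of the wedge's thick end face, half-way up. Packed tight it sticks out 15 mm from the blocks, towards the robot. A push of 2 to 8 N on it moves the wedge and the row; pushed with about 15 N it jams and stays by friction (waxed wood, about 0.35).
- wedge: The wedge itself, origin on its underside, axes as wedge_mid.
- block_c: The last mould block itself, origin on its underside.
- handle (a point): Centre of the wooden bar on top of the carousel, on its vertical axis. Bar: 100 mm along this point's x, 24 wide along y, 50 high; under it a round deck, radius 75 mm, 24 to 36 mm below this point. The 300 mm turntable turns with slight friction (0.06 N m) and stays where left. The wedge's pocket is on this point's -x side. It needs 0.7 to 1.4 rad counter-clockwise (from above).
- pocket (a point): Point on the turntable's rim, 150 mm from its axis, in the middle of the wedge's pocket. Four pockets 90 degrees apart, low walls between them at 45 degrees; each has a ramp sloping 35 degrees down outwards, its inner third under the deck, so the tool has to lean about 35 degrees, square to the ramp, to take the wedge, and the wedge must come out square to the ramp.
- pointer (a point): Middle of the steel pointer that sticks out from the fixed carousel base towards the robot, 150 mm from the axis. The pocket faces it when pocket is above it.
- spacer_mid (a point): Centre of a straight dark wood bar, 120 x 34 x 34 mm, in another carousel pocket; stays there.
- offcut_mid (a point): Centre of a dark wood offcut, 70 x 50 x 30 mm, in another carousel pocket; stays there.
- mallet: Bystander: a hammer with a wooden handle, 270 mm long, lying flat. Origin on its underside. Leave it alone.
- glue: Bystander: a white glue bottle, 56 mm across and 170 mm tall, standing. Origin on its underside. Leave it alone.
- paint_jar: Bystander: an amber glass jar, 68 mm across and 75 mm tall. Origin on its underside. Leave it alone.
- tin: Bystander: an aluminium tin, 84 mm across and 100 mm tall. Origin on its underside. Leave it alone.
- sanding_block: Bystander: a cork sanding block, 60 x 105 x 28 mm, lying flat. Origin on its underside. Leave it alone.
- pliers: Bystander: a pair of pliers with red handles, about 195 mm long, lying flat. Origin on its underside. Leave it alone.
There are look-alikes about, which are no part of the job. Leave any blue or pink look-alike of the part that bears block_b_mid alone.

How it is judged (in metres and radians):
On the way, in this order (a step that is already met when the one before it is completed fails the run):
1. the wedge's pocket faces the pointer (within 30 mm at the rim), the wedge still in it (horizontal distance between pocket and pointer below 0.03 m and horizontal distance between wedge_mid and pocket below 0.075 m), for 0.2 s.
2. the wedge is out of the carousel (its centre more than 150 mm from the pocket's rim) (distance between wedge_mid and pocket above 0.15 m), for 0.1 s.
3. the wedge lies flat on the board with its thin end in the mouth of the gap (angle between wedge_mid's own z axis and vertical below 0.07 rad and z of wedge_mid in the frame of frame below 0.037 m and y of wedge_tip in the frame of frame between 0.08 and 0.123 m and x of wedge_tip in the frame of frame above -0.045 m), for 0.1 s.
4. the wedge is driven in and the row is packed tight (angle between wedge_mid's own z axis and vertical below 0.07 rad and z of wedge_mid in the frame of frame below 0.037 m and y of wedge_tip in the frame of frame between 0.08 and 0.123 m and x of wedge_tip in the frame of frame above 0.052 m and y of block_c_mid in the frame of frame below 0.0625 m and y of block_b_mid in the frame of frame below 0.002 m and y of block_a_mid in the frame of frame below -0.0585 m and contact force between wedge and block_c above 1 N), for 0.2 s.
At the end, for the whole second after the job is handed in: Wedge released, at rest, flat (4 degrees) on the board in the gap, thin end at least 52 mm past the frame's origin, pressing on the last block with over 1 N; blocks upright (3 degrees) and within 1.5, 2 and 2.5 mm (first, middle, last) of their packed places (all of step 4 and angle between each of block_a_mid, block_b_mid, block_c_mid's own z axis and vertical below 0.05 rad and linear speed of wedge below 0.01 m/s); the robot touches nothing.
It fails at once if a mould block is tipped (angle between any of block_a_mid, block_b_mid, block_c_mid's own z axis and vertical above 0.3 rad).
It fails at once if another piece leaves the carousel (height (world z) of any of spacer_mid, offcut_mid below 0.045 m or horizontal distance between any of spacer_mid, offcut_mid and handle above 0.15 m).
It fails at once if a bystander is moved more than 30 mm (distance of any of mallet, glue, paint_jar, tin, sanding_block, pliers from where it was at the start of the episode above 0.03 m).
It also fails if it takes over 64 s, if anything falls off the work surface, if the arm or the gripper's body presses on something with over 40 N, if the wrist force passes 120 N, or if a joint passes its speed limit or range.

### The arm

A 7-joint arm with a two-finger parallel gripper is mounted at the origin on the work surface. World frame = base frame: x ahead of the robot, y to its left, z up, the work surface at z = 0. Lengths are in m, angles in degrees, forces in N, time in s.
With the tool pointing down it reaches from about 0.425 to 0.925 m from the base axis. Payload 6.8 kg.
Tool frame: the origin (TCP) lies between the finger pads; the fingertips stand env.nose_length ahead of it and the grasp point (between the pads) lies 11 mm behind it (env.nose_length is the distance from the TCP to the fingertips, in m); z points along the fingers, y is the line along which they close (so a half turn about z gives the same grasp; the last joint's range is limited). The gripper opens to 88 mm and grips with 3 to 60 N. Pads are 20 mm wide; open, the fingers measure 115 mm over their backs; the gripper's body (75 mm by 178 mm) begins 61 mm behind the grasp point.
Start: joints at [-71.625, 27.33, 1.283, 89.118, -0.659, 63.558, -4.761], TCP at [0.281, 0.614, 0.231] pointing down, gripper open.
Joint ranges: [-169.35, 169.35], [-19.33, 120.38], [-80.79, 83.38], [13.8, 139.57], [-78.32, 258.32], [9.67, 109.79], [-169.56, 169.56]. Speed limits (degrees/s): [136.94, 136.94, 180, 180, 180, 180, 180].

### API

Orientations are given as [roll, pitch, yaw] about the fixed x, y, z axes, in that order (R = Rz(yaw) Ry(pitch) Rx(roll)).
In Python, from bench import env, optics gives the robot as it stands.
- The arm moves only by the shell command python3 -m inch 'ROWS' [FORCE]. ROWS is JSON, a list of rows, each an object with "rotation": the turn, a rotation vector about the tool's x, y, z each as a share of 6 degrees, from -1 to 1, a list of three; "delta_pos": the shift along the tool's x, y, z each as a share of 2.5 cm, from -1 to 1, a list of three; "grip": the finger opening in mm, from 0 to 87.8. A call has 1 to 12 rows; each row shifts and turns the commanded pose from where the row before left it, along the tool's axes as they then stand; what a row does not reach is not made up. A row lasts 1/12 s, in which the tool goes at most 41.7 mm and 7.16 degrees, less where a joint would pass 70% of its speed; a pose out of reach is approached as far as the arm can. A call with a number of a shift or a turn outside -1 to 1 is refused whole. A call with a gripper value outside its range is refused whole. The fingers move at their own pace and stop on an object; FORCE is the grip in N (left out, the last holds). Time passes only in rows, so rows that do not move let the fingers close. It gives the time, the measured TCP pose, the force, the opening and the grip force at its end, in the units of the state.
- env.read_state(): the state, without advancing time (a new reading comes with each control period).
- optics.snapshot(name): name is "scene" or "side" or "wrist"; returns a dict with "pixels" (480x640x3 uint8, blue, green, red), "depth" (480x640 float32, m along the optical axis (not along the pixel's ray), 0 where there is no reading), "fx", "fy", "cx", "cy" (pixels), "R" (3x3) and "t" (3): a world point X has camera coordinates R X + t. Camera axes: x right, y down, z forward; pixel columns grow to the right and rows downward; lengths in m; the calibration is good to about 2 mm. The wrist camera is an equidistant fisheye: a pixel r from the principal point sees the ray r / f radians off the axis. A picture is of the moment at which its call begins.
- env.hand_in(): hands the job in; it is judged then, once.
The state is a dict: "clock": time; "qpos": joint angles; "qvel": joint speeds; "effort": joint torques, N m; "ee_pos": TCP position; "tcp_rot": TCP orientation; "contact_force": force on the tool from outside, world axes, zero at the start; "wrist_torque": the same for the moment, N m; "grip_width": opening from 0.0 (shut) to 1.0 (fully open); "grasp_force": force on a finger pad.
Only numpy, scipy, OpenCV 4.12 (cv2) and the standard library are available. Lean on these libraries where they do the work, as an engineer would, in place of code of your own. Each camera call takes 0.05 s, during which the arm holds its last target. There are 200 camera calls.

## Working session

There is one attempt and no reset: what is moved stays moved. The work goes in short steps, Python scripts to look and compute and a shell command to move; the robot and the scene stay as the last step left them, time stands still between calls to the robot, and variables do not carry over. Pictures are saved under pics/ and viewed, at most 10 in all, crops included, and the job is handed in when it is done.

```bash
ls; mkdir -p pics; cat > h.py <<'E'
import numpy as np, cv2
from scipy.spatial.transform import Rotation as Ro
from bench import env, optics
def snap(n):
    return optics.snapshot(n)
def pts(s):
    v,u=np.mgrid[0:480,0:640]; z=s["depth"]
    X=np.stack([(u-s["cx"])/s["fx"]*z,(v-s["cy"])/s["fy"]*z,z],-1)
    return (X-np.array(s["t"]))@np.array(s["R"])
def proj(s,P):
    c=np.array(s["R"])@np.array(P)+np.array(s["t"]); return s["fx"]*c[0]/c[2]+s["cx"],s["fy"]*c[1]/c[2]+s["cy"]
E
python3 - <<'E'
from h import *
a=snap("scene");b=snap("side")
for n,s in(("scene",a),("side",b)):
    cv2.imwrite(f"pics/{n}0.png",s["pixels"]); np.savez(f"{n}0.npz",**s)
    print(n,s["fx"],s["fy"],s["cx"],s["cy"],np.round(-np.array(s["R"]).T@s["t"],3))
print(env.read_state(),env.nose_length)
E
```

```text
pics
scene 602.2579696898376 602.2579696898376 327.5939772699306 246.46330799656374 [ 1.433 -0.989  1.428]
side 615.3119112399847 615.3119112399847 318.68426120862034 227.97310778980895 [-0.35   0.929  1.361]
{'clock': 0.1, 'qpos': array([-71.62517311,  27.3729312 ,   1.28006429,  89.16876055,
        -0.65741658,  63.55743679,  -4.76207692]), 'qvel': array([ 0.05424413, -0.09778443,  0.01053447, -0.11631721, -0.1455986 ,
        0.08700491,  0.03010687]), 'effort': array([ 5.04962212e-03, -5.84089315e+01,  1.54031307e+00, -2.73311234e+01,
       -5.41804126e-02,  1.31743890e-02,  8.30919862e-05]), 'ee_pos': array([0.28045798, 0.61342921, 0.22978564]), 'tcp_rot': array([-1.79908564e+02,  7.96185375e-03,  1.55432623e+02]), 'contact_force': array([-0.66330139,  0.64022562, -0.5112943 ]), 'wrist_torque': array([ 0.03209803, -0.01020642,  0.0431436 ]), 'grasp_force': 0.0, 'grip_width': 0.99950446230189} 0.008
```

View pics/scene0.png

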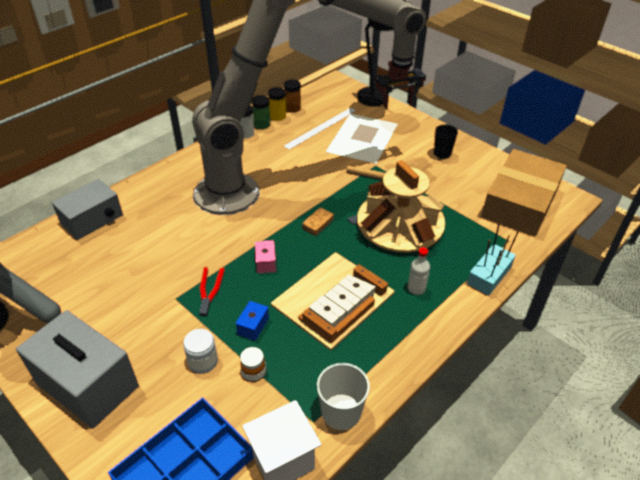

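View pics/side0.png

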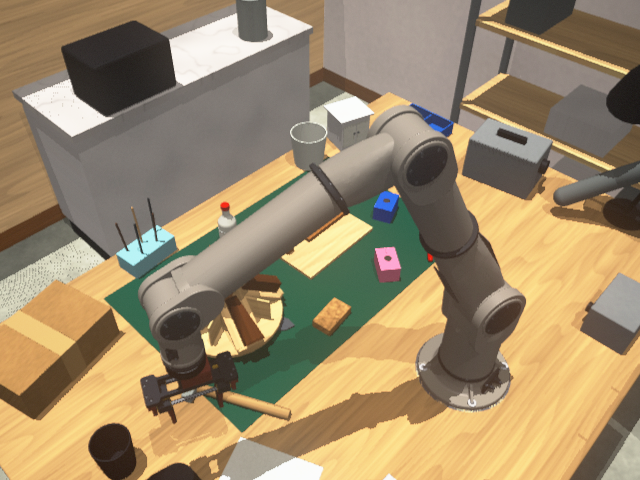

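The scene view shows the carousel around (403,205) with its bar at (407,173), and the frame with three white blocks at (340,297). The blue (252,318) and pink (265,255) blocks are look-alikes standing off the frame, so I leave them alone. The block meant is the pale middle one at (341,297). The side view shows a long dark piece at (243,322).

```bash
python3 - <<'E'
from h import *
a=dict(np.load("scene0.npz"));b=dict(np.load("side0.npz"))
A=cv2.resize(a["pixels"][155:345,260:460],None,fx=3,fy=3,interpolation=2)
B=cv2.resize(b["pixels"][250:370,180:310],None,fx=4.4,fy=4.4,interpolation=2)
cv2.imwrite("pics/a1.png",A);cv2.imwrite("pics/b1.png",B)
P=pts(a);hsv=cv2.cvtColor(a["pixels"],cv2.COLOR_BGR2HSV)
# carousel deck: top plane; list heights
def show(u,v): print((u,v),np.round(P[v,u],3),hsv[v,u],a["pixels"][v,u])
for u,v in [(407,173),(395,183),(415,185),(378,217),(424,230),(405,200),(324,310),(341,297),(358,284),(370,279),(340,265),(418,272),(318,222),(200,350),(252,362),(360,172)]: show(u,v)
# pale blocks
m=(P[...,2]>.055)&(P[...,2]<.08)&(hsv[...,1]<60)&(hsv[...,2]>130)
n,l,st,c=cv2.connectedComponentsWithStats(m.astype(np.uint8))
for i in range(1,n):
    if st[i,4]>60: print(st[i],np.round(P[l==i].mean(0),4))
# deck plane
for lo in np.arange(.08,.24,.01):
    m=(P[...,2]>lo)&(P[...,2]<lo+.01);m[:,:330]=0;m[:,460:]=0;m[:150]=0;m[260:]=0
    print(round(lo,2),m.sum(),np.round(P[m].mean(0),3) if m.any() else "")
E
```

```text
(407, 173) [0.584 0.291 0.251] [ 14 209  99] [18 57 99]
(395, 183) [0.555 0.274 0.203] [ 26 107 248] [144 233 248]
(415, 185) [0.613 0.302 0.212] [ 13 193  58] [14 33 58]
(378, 217) [0.56  0.194 0.11 ] [  5 167  52] [18 24 52]
(424, 230) [0.694 0.269 0.091] [ 11 211  76] [13 37 76]
(405, 200) [0.584 0.301 0.132] [ 10 164  59] [21 34 59]
(324, 310) [ 0.679 -0.183  0.066] [ 22  55 215] [169 202 215]
(341, 297) [ 0.682 -0.113  0.067] [17 84 79] [53 68 79]
(358, 284) [ 0.684 -0.04   0.068] [ 19  73 112] [ 80 100 112]
(370, 279) [0.687 0.013 0.051] [ 15 207 184] [ 35 107 184]
(340, 265) [0.557 0.02  0.011] [ 26  97 249] [154 235 249]
(418, 272) [0.8   0.097 0.104] [ 32  34 111] [ 96 111 110]
(318, 222) [0.375 0.103 0.028] [ 18 163 235] [ 85 174 235]
(200, 350) [ 0.557 -0.531  0.099] [ 53   4 245] [241 245 242]
(252, 362) [ 0.667 -0.448  0.07 ] [ 45   6 251] [245 251 248]
(360, 172) [0.284 0.424 0.016] [ 17 152 138] [ 56 102 138]
[602  30  38  19 190] [0.5349 2.0928 0.0673]
[ 310  275   65   49 1424] [ 0.685 -0.116  0.067]
[241 348  22  19 315] [ 0.6565 -0.4405  0.0744]
0.08 400 [0.591 0.268 0.085]
0.09 495 [0.592 0.283 0.095]
0.1 485 [0.587 0.281 0.105]
0.11 361 [0.576 0.281 0.114]
0.12 127 [0.567 0.264 0.124]
0.13 81 [0.582 0.25  0.135]
0.14 34 [0.661 0.207 0.144]
0.15 14 [0.778 0.127 0.154]
0.16 38 [0.79  0.118 0.165]
0.17 25 [0.79  0.119 0.172]
0.18 9 [0.605 0.26  0.189]
0.19 230 [0.585 0.285 0.197]
0.2 583 [0.577 0.296 0.204]
0.21 70 [0.58  0.299 0.214]
0.22 58 [0.578 0.299 0.225]
0.23 64 [0.577 0.298 0.235]
```

View pics/a1.png

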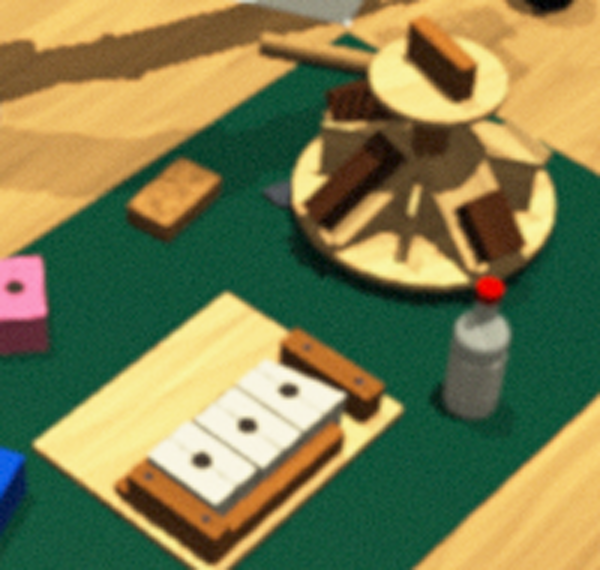

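View pics/b1.png

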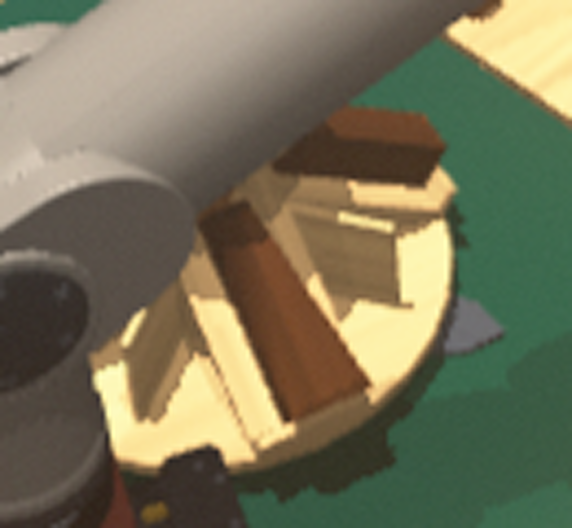

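The crops show three pieces in the carousel:
- **Side crop (285,320), image (245,323):** widens towards the rim, so this is the wedge. It is the same piece as scene crop (350,100).
- **Scene crop (355,180):** parallel-sided, so this is the spacer.
- **Scene crop (490,225):** short, so this is the offcut.

The pointer is at side crop (475,325).

```bash
python3 - <<'E'
from h import *
a=dict(np.load("scene0.npz"));b=dict(np.load("side0.npz"))
P=pts(a);Q=pts(b);ha=cv2.cvtColor(a["pixels"],cv2.COLOR_BGR2HSV);hb=cv2.cvtColor(b["pixels"],cv2.COLOR_BGR2HSV)
def rect(x): 
    r=cv2.minAreaRect((x*1000).astype(np.float32)); return np.round(r[0],1),np.round(r[1],1),round(r[2],1)
near=np.hypot(P[...,0]-.577,P[...,1]-.295)<.1
m=near&(P[...,2]>.195)&(P[...,2]<.213)&(ha[...,2]>200); x=P[m]
print("deck z",np.median(x[:,2]),cv2.minEnclosingCircle((x[:,:2]*1000).astype(np.float32)))
for lo in(.22,.243):
    m=near&(P[...,2]>lo)&(P[...,2]<.265); x=P[m]; print("bar",m.sum(),np.percentile(x[:,2],[5,50,95]),rect(x[:,:2]))
# turntable rim circle via pale low points, both
for n,R,h in(("a",P,ha),("b",Q,hb)):
    d=np.hypot(R[...,0]-.577,R[...,1]-.295)
    m=(d<.17)&(R[...,2]>.02)&(R[...,2]<.06); x=R[m]
    print(n,"rim",m.sum(),np.percentile(x[:,2],[10,50,90]),cv2.minEnclosingCircle((x[:,:2]*1000).astype(np.float32)))
# wedge in side view: dark brown
m=(hb[...,2]<150)&(hb[...,1]>130)&(hb[...,0]<16)
m[:296]=0;m[347:]=0;m[:,:222]=0;m[:,267:]=0
n,l,st,c=cv2.connectedComponentsWithStats(m.astype(np.uint8))
i=1+np.argmax(st[1:,4]);x=Q[(l==i)]; print("wedge",st[i],x.mean(0))
cen=x.mean(0);U,S,V=np.linalg.svd(x-cen);print(V,S/np.sqrt(len(x)),x.min(0),x.max(0))
# pointer gray below rim
m=(hb[...,1]<70)&(Q[...,2]>.0)&(Q[...,2]<.03);m[:310]=0;m[335:]=0;m[:,278:]=0
m[:,:]=m
ii=np.argwhere(m); print("ptr",len(ii),ii.min(0) if len(ii) else"",Q[m].mean(0) if len(ii) else "",)
v=[(u,vv) for u,vv in((288,324),(293,326),(284,322))]; print([np.round(Q[b_,a_],3) for a_,b_ in v])
# board
for n,R,h in(("a",P,ha),("b",Q,hb)):
    m=(R[...,2]>.004)&(R[...,2]<.02)&(h[...,0]>18)&(h[...,0]<32)&(h[...,1]<150)&(h[...,2]>200)&(R[...,0]>.4)&(R[...,0]<.85)&(abs(R[...,1]+.1)<.25)
    m=cv2.morphologyEx(m.astype(np.uint8),cv2.MORPH_OPEN,np.ones((3,3)))>0
    x=R[m]; print(n,"board",len(x),rect(x[:,:2]),np.round(cv2.boxPoints(cv2.minAreaRect((x[:,:2]*1000).astype(np.float32)))))
# blocks tops
m=(P[...,2]>.06)&(P[...,2]<.075)&(abs(P[...,0]-.69)<.08)&(abs(P[...,1]+.116)<.12)&(ha[...,1]<75)
x=P[m];print("blocks",rect(x[:,:2]))
m=(P[...,2]>.045)&(P[...,2]<.056)&(abs(P[...,0]-.69)<.1)&(abs(P[...,1]-.02)<.05)&(ha[...,1]>150)
x=P[m];print("cheek top",len(x),rect(x[:,:2]))
E
```

```text
deck z 0.20252984214283648 ((566.6985473632812, 308.14862060546875), 80.109619140625)
bar 320 [0.2231812  0.24555789 0.25497045] (array([572.7, 309.3]), array([ 34.9, 105.6]), 72.3)
bar 178 [0.24425643 0.25012604 0.25578907] (array([572.8, 309.5]), array([ 33.9, 105.6]), 73.5)
a rim 1743 [0.02881069 0.03585266 0.05460026] ((568.6885986328125, 309.4972229003906), 158.50999450683594)
b rim 1900 [0.03030973 0.03549014 0.05307604] ((504.78759765625, 303.69049072265625), 138.2969970703125)
wedge [230 297  34  49 748] [0.44928996 0.34325015 0.10647687]
[[-0.49650292  0.36366663  0.78818236]
 [ 0.80225144 -0.15449431  0.57664905]
 [ 0.3314777   0.91862838 -0.2150452 ]] [0.0589308  0.03237737 0.01265052] [-0.35001148  0.31816877  0.05191912] [0.50493626 0.92909865 1.36128157]
ptr 3 [318 148] [0.52708846 0.32750669 0.00273672]
[array([0.426, 0.216, 0.01 ]), array([ 0.417,  0.206, -0.001]), array([0.438, 0.219, 0.011])]
a board 2205 (array([631.5, -94. ]), array([250.9, 299.1]), 1.2) [[ 503.   53.]
 [ 509. -246.]
 [ 760. -241.]
 [ 754.   58.]]
b board 2156 (array([565.8, -97.7]), array([126.6, 302.4]), 0.9) [[ 500.   52.]
 [ 505. -250.]
 [ 632. -248.]
 [ 627.   54.]]
blocks (array([ 682.4, -110.4]), array([194. ,  98.2]), 89.6)
cheek top 255 (array([679.7,  19.7]), array([123.6,  37.3]), 1.0)
```

```bash
cat >> h.py <<'E'
def go(p,rpy,n=0):
    """print tool-frame shift (shares) and turn (shares) to reach world pose"""
    s=env.read_state();R=Ro.from_euler("xyz",s["tcp_rot"],degrees=True);T=Ro.from_euler("xyz",rpy,degrees=True)
    d=R.inv().apply(np.array(p)-s["ee_pos"])/.025; r=np.degrees((R.inv()*T).as_rotvec())/6
    n=n or int(np.ceil(max(abs(d).max(),abs(r).max())))
    print("total",d.round(2),r.round(2),"| n",n,"per row pos",(d/max(n,1)).round(3),"rot",(r/max(n,1)).round(3))
def st():
    s=env.read_state();print(round(s["clock"],2),s["ee_pos"].round(4),s["tcp_rot"].round(2),"F",s["contact_force"].round(1),"g",round(s["grip_width"]*88,1),round(s["grasp_force"],1),"q",s["qpos"].round(0))
E
Z='{"rotation":[0,0,0],"delta_pos":[0,0,-1],"grip":80}'
python3 -m inch '[{"rotation":[0,0,0],"delta_pos":[0,0,-1],"grip":80},{"rotation":[0,0,0],"delta_pos":[-0.3,0,-1],"grip":80},{"rotation":[0,0,0],"delta_pos":[-0.98,-0.39,-1],"grip":80},{"rotation":[0,0,0],"delta_pos":[-0.98,-0.39,0],"grip":80},{"rotation":[0,0,0],"delta_pos":[-0.98,-0.39,0],"grip":80},{"rotation":[0,0,0],"delta_pos":[-0.98,-0.39,0],"grip":80},{"rotation":[0,0,0],"delta_pos":[-0.98,-0.39,0],"grip":80},{"rotation":[0,0,0],"delta_pos":[-0.98,-0.39,0],"grip":80},{"rotation":[0,0,0],"delta_pos":[-0.98,-0.39,0],"grip":80},{"rotation":[0,0,0],"delta_pos":[-0.98,-0.39,0],"grip":80},{"rotation":[0,0,0],"delta_pos":[-0.98,-0.39,0],"grip":80},{"rotation":[0,0,0],"delta_pos":[-0.98,-0.39,0],"grip":80}]' 20
python3 -c "
from h import *
st();go([.572,.309,.30],[180,0,163.5])"
```

```text
clock: 1.1
ee_pos: [0.4703, 0.419, 0.3052]
tcp_rot: [-180.0, -0.0, 155.4]
contact_force: [0.2, 0.0, 0.6]
grip_width: 0.918
grasp_force: 0.0
1.1 [0.4703 0.419  0.3052] [-1.7995e+02 -2.0000e-02  1.5544e+02] F [0.2 0.  0.6] g 80.8 0.0 q [-52.  20.   7.  91.  -2.  70.  20.]
total [-5.53 -2.31  0.21] [-0.01 -0.   -1.34] | n 6 per row pos [-0.922 -0.385  0.035] rot [-0.001 -0.001 -0.224]
```

```bash
python3 -m inch '[{"rotation":[0,0,0],"delta_pos":[-0.92,-0.385,0],"grip":80},{"rotation":[0,0,0],"delta_pos":[-0.92,-0.385,0],"grip":80},{"rotation":[0,0,0],"delta_pos":[-0.92,-0.385,0],"grip":80},{"rotation":[0,0,0],"delta_pos":[-0.92,-0.385,0],"grip":80},{"rotation":[0,0,-0.67],"delta_pos":[-0.92,-0.385,0],"grip":80},{"rotation":[0,0,-0.67],"delta_pos":[-0.92,-0.4,0],"grip":80},{"rotation":[0,0,0],"delta_pos":[0,0,0],"grip":60},{"rotation":[0,0,0],"delta_pos":[0,0,0],"grip":60}]'
python3 -c "
from h import *
st();w=snap('wrist');np.savez('w1.npz',**w);print({k:np.round(v,3) for k,v in w.items() if k not in('pixels','depth')})
cv2.imwrite('pics/w1.png',w['pixels'])"
```

```text
clock: 1.77
ee_pos: [0.5732, 0.3094, 0.3051]
tcp_rot: [-179.9, -0.0, 163.2]
contact_force: [-0.4, 0.1, 0.1]
grip_width: 0.793
grasp_force: 0.0
1.77 [0.5732 0.3094 0.3051] [-1.7994e+02 -2.0000e-02  1.6324e+02] F [-0.4  0.1  0.1] g 69.8 0.0 q [-40.  22.   8.  88.  -3.  70.  42.]
{'fx': np.float64(371.648), 'fy': np.float64(371.648), 'cx': np.float64(321.13), 'cy': np.float64(237.913), 'R': array([[ 0.289,  0.957, -0.001],
       [ 0.915, -0.276,  0.293],
       [ 0.28 , -0.086, -0.956]]), 't': array([-0.461, -0.496,  0.329])}
```

View pics/w1.png

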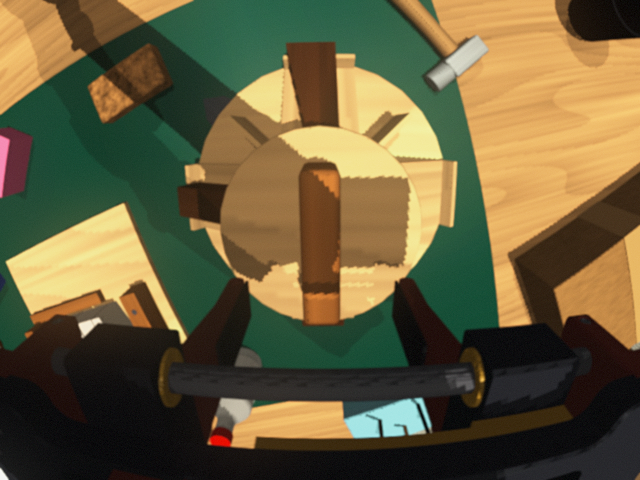

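The wrist view shows the bar (rows 165 to 320, col 320) centred between the fingers at (235,310) and (410,310). The wedge is at the top (312,85), on the bar's far end.

```bash
cat >> h.py <<'E'
def fray(s,u,v,z):
    x=np.array([u-s["cx"],v-s["cy"]]);r=np.hypot(*x);th=r/s["fx"]
    d=np.array([*(np.sin(th)*x/r),np.cos(th)]);R=np.array(s["R"]);c=-R.T@s["t"];d=R.T@d
    return c+d*(z-c[2])/d[2]
E
python3 -c "
from h import *
w=dict(np.load('w1.npz'))
for u,v in((303,166),(340,166),(303,292),(340,292)):print((u,v),fray(w,u,v,.253).round(4))
go([.572,.309,.225],[180,0,163.5])"
```

```text
(303, 166) [0.5126 0.3168 0.253 ]
(340, 166) [0.5186 0.3364 0.253 ]
(303, 292) [0.5855 0.2937 0.253 ]
(340, 292) [0.592  0.3154 0.253 ]
total [-0.02 -0.08  3.21] [-0.   -0.01 -0.02] | n 4 per row pos [-0.006 -0.021  0.801] rot [-0.001 -0.002 -0.005]
```

```bash
python3 -m inch '[{"rotation":[0,0,0],"delta_pos":[0.2,0,0.8],"grip":60},{"rotation":[0,0,0],"delta_pos":[0,0,0.8],"grip":60},{"rotation":[0,0,0],"delta_pos":[0,0,0.8],"grip":60},{"rotation":[0,0,0],"delta_pos":[0,0,0.8],"grip":40},{"rotation":[0,0,0],"delta_pos":[0,0,0],"grip":15},{"rotation":[0,0,0],"delta_pos":[0,0,0],"grip":15},{"rotation":[0,0,0],"delta_pos":[0,0,0],"grip":15},{"rotation":[0,0,0],"delta_pos":[0,0,0],"grip":15},{"rotation":[0,0,0],"delta_pos":[0,0,0],"grip":15},{"rotation":[0,0,0],"delta_pos":[0,0,0],"grip":15}]' 20
```

```text
clock: 2.65
ee_pos: [0.5672, 0.3105, 0.2271]
tcp_rot: [-179.8, -0.0, 163.4]
contact_force: [-4.3, -7.3, 5.0]
grip_width: 0.273
grasp_force: 19.9
```

```bash
python3 -m inch '[{"rotation":[0,0,-0.7],"delta_pos":[0,0,0],"grip":15},{"rotation":[0,0,-0.7],"delta_pos":[0,0,0],"grip":15},{"rotation":[0,0,-0.7],"delta_pos":[0,0,0],"grip":15},{"rotation":[0,0,-0.7],"delta_pos":[0,0,0],"grip":15},{"rotation":[0,0,-0.7],"delta_pos":[0,0,0],"grip":15},{"rotation":[0,0,-0.7],"delta_pos":[0,0,0],"grip":15},{"rotation":[0,0,-0.7],"delta_pos":[0,0,0],"grip":15},{"rotation":[0,0,-0.7],"delta_pos":[0,0,0],"grip":15},{"rotation":[0,0,-0.7],"delta_pos":[0,0,0],"grip":15},{"rotation":[0,0,-0.7],"delta_pos":[0,0,0],"grip":15},{"rotation":[0,0,-0.7],"delta_pos":[0,0,0],"grip":15},{"rotation":[0,0,-0.7],"delta_pos":[0,0,0],"grip":15}]'
python3 -m inch '[{"rotation":[0,0,0],"delta_pos":[0,0,0],"grip":70},{"rotation":[0,0,0],"delta_pos":[0,0,0],"grip":70},{"rotation":[0,0,0],"delta_pos":[0,0,0],"grip":70},{"rotation":[0,0,0],"delta_pos":[0,0,0],"grip":70},{"rotation":[0,0,0],"delta_pos":[0,0,-1],"grip":70},{"rotation":[0,0,0],"delta_pos":[0,0,-1],"grip":70},{"rotation":[0,0,0],"delta_pos":[0.6,0,-1],"grip":70},{"rotation":[0,0,0],"delta_pos":[1,0,-1],"grip":70},{"rotation":[0,0,0],"delta_pos":[1,0,0],"grip":70},{"rotation":[0,0,0],"delta_pos":[0,0,0],"grip":70}]'
python3 -c "
from h import *
st()
w=snap('wrist');np.savez('w2.npz',**w);s=snap('scene');np.savez('s2.npz',**s);b=snap('side');np.savez('b2.npz',**b)
cv2.imwrite('pics/w2.png',w['pixels']); cv2.imwrite('pics/s2.png',s['pixels']); cv2.imwrite('pics/b2.png',b['pixels'])"
```

```text
clock: 3.65
ee_pos: [0.567, 0.3113, 0.2271]
tcp_rot: [-180.0, -0.1, -146.0]
contact_force: [-4.8, -4.2, 4.2]
grip_width: 0.271
grasp_force: 20.0
clock: 4.48
ee_pos: [0.5119, 0.2749, 0.3281]
tcp_rot: [-180.0, 0.1, -146.2]
contact_force: [0.6, 0.5, -0.7]
grip_width: 0.8
grasp_force: 0.0
4.48 [0.5119 0.2749 0.3281] [-1.7999e+02  1.4000e-01 -1.4621e+02] F [ 0.6  0.5 -0.7] g 70.4 0.0 q [-32.  14.  -3.  95.   1.  71.  89.]
```

View pics/w2.png

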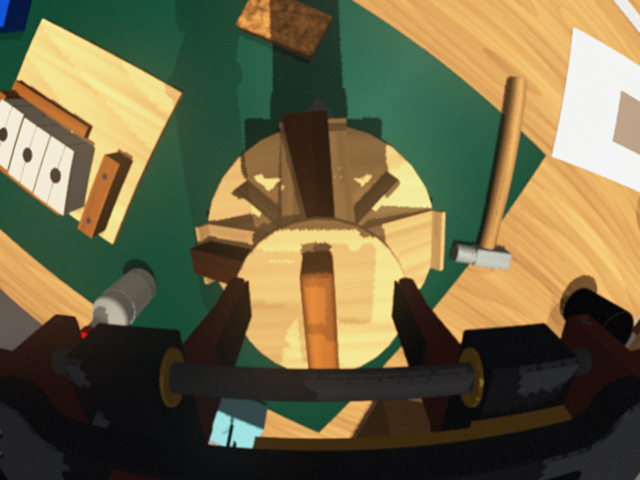

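The wrist view shows the wedge at (308,165) in its ramp, with the pointer tip just beyond the rim at (318,103), so the pocket now faces the pointer.

```bash
cat >> h.py <<'E'
def fpts(s):
    v,u=np.mgrid[0:480,0:640];x=u-s["cx"];y=v-s["cy"];r=np.hypot(x,y)+1e-9;k=np.tan(r/s["fx"])/r
    z=s["depth"];return (np.stack([x*k*z,y*k*z,z],-1)-np.array(s["t"]))@np.array(s["R"])
E
python3 - <<'E'
from h import *
w=dict(np.load('w2.npz'));P=fpts(w);h=cv2.cvtColor(w['pixels'],cv2.COLOR_BGR2HSV)
m=(h[...,2]<90)&(h[...,0]<14)&(h[...,1]>100)&(P[...,2]>.05)&(P[...,2]<.2);m[:108]=0;m[222:]=0;m[:,:278]=0;m[:,340:]=0
n,l,s_,c=cv2.connectedComponentsWithStats(m.astype(np.uint8));i=1+np.argmax(s_[1:,4]);m=l==i;print(s_[i])
for v in range(112,220,8):
    u=np.where(m[v])[0]
    if len(u): print(v,u.min(),u.max(),P[v,u.min()+3].round(3),P[v,(u.min()+u.max())//2].round(3),P[v,u.max()-3].round(3),w['pixels'][v,u.min()+4],w['pixels'][v,u.max()-4])
ax=np.array([.5675,.3105]);ps=np.array([-.830,-.557])
# expected wedge z normal
phi=np.radians(33.8);e=np.array([np.cos(phi),np.sin(phi)])
ez=np.array([-np.sin(np.radians(35))*e[0],-np.sin(np.radians(35))*e[1],np.cos(np.radians(35))])
x=P[m];d=x@ez;print(np.histogram(d,bins=np.arange(d.min(),d.max(),.004)))
top=x[d>np.percentile(d,95)-.012]
c=top.mean(0);print(c,np.linalg.svd(top-c)[2])
B=cv2.resize(w['pixels'][100:240,230:400],None,fx=4,fy=4,interpolation=2);cv2.imwrite('pics/w2c.png',B)
E
```

```text
[ 282  111   49  105 2375]
112 306 324 [0.438 0.21  0.077] [0.434 0.216 0.079] [0.431 0.221 0.077] [22 33 45] [19 27 43]
120 284 325 [0.458 0.196 0.084] [0.448 0.211 0.084] [0.437 0.227 0.086] [18 29 45] [17 28 42]
128 285 327 [0.464 0.202 0.088] [0.454 0.218 0.09 ] [0.443 0.233 0.09 ] [18 31 47] [17 28 45]
136 287 327 [0.47  0.208 0.094] [0.46  0.223 0.096] [0.45  0.238 0.096] [14 29 46] [16 31 47]
144 289 328 [0.475 0.215 0.102] [0.466 0.229 0.102] [0.456 0.243 0.103] [16 30 50] [17 28 46]
152 291 325 [0.48  0.221 0.107] [0.472 0.233 0.108] [0.465 0.245 0.109] [21 33 53] [18 28 45]
160 292 327 [0.486 0.227 0.112] [0.478 0.238 0.113] [0.47  0.251 0.114] [17 31 50] [14 29 45]
168 295 329 [0.49  0.234 0.117] [0.483 0.245 0.118] [0.475 0.256 0.119] [12 27 49] [15 29 48]
176 297 330 [0.495 0.239 0.124] [0.488 0.25  0.123] [0.48  0.261 0.124] [19 34 54] [19 32 50]
184 299 329 [0.5   0.245 0.129] [0.493 0.255 0.128] [0.487 0.264 0.129] [23 37 57] [20 32 52]
192 302 323 [0.504 0.252 0.132] [0.5   0.257 0.132] [0.496 0.264 0.132] [18 38 59] [21 33 53]
200 307 321 [0.507 0.259 0.137] [0.505 0.263 0.138] [0.503 0.266 0.137] [22 39 62] [22 39 59]
208 305 316 [0.513 0.262 0.143] [0.512 0.263 0.142] [0.511 0.265 0.143] [22 41 64] [25 41 64]
(array([   1,    1,    1,    1,    1,    1,    2,    1,    3, 2330]), array([-0.24990187, -0.24590187, -0.24190187, -0.23790187, -0.23390187,
       -0.22990187, -0.22590187, -0.22190187, -0.21790187, -0.21390187,
       -0.20990187]))
[0.47172457 0.23343454 0.10709728] [[ 0.6143891   0.5431901   0.57225042]
 [-0.64403909  0.76423824 -0.03396424]
 [-0.45578469 -0.34768438  0.8193753 ]]
```

View pics/w2c.png

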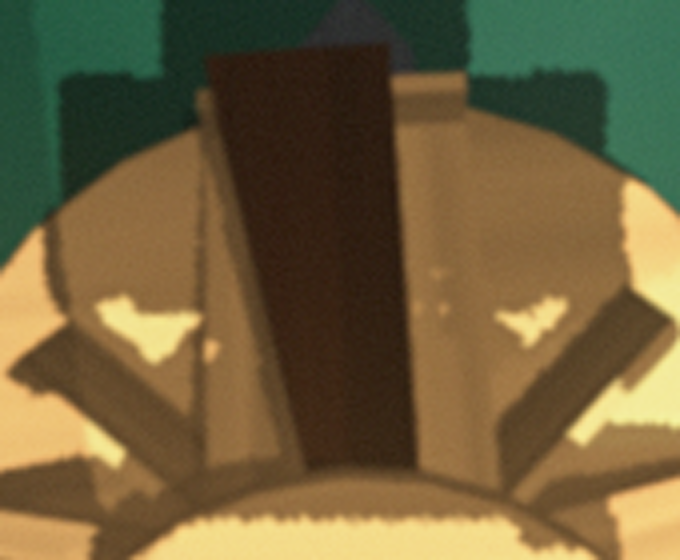

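The crop shows a clean top face: thick end (208,58)-(388,44), straight edge on the right running to (415,465), and slanted edge on the left running to (303,465). I'll cast those points onto the fitted top plane.

```bash
python3 - <<'E'
from h import *
w=dict(np.load('w2.npz'));R=np.array(w['R']);c=-R.T@w['t']
n=np.array([-.4558,-.3477,.8194]);p0=np.array([.4717,.2334,.1071])
def hit(u,v):
    x=np.array([u-w["cx"],v-w["cy"]]);r=np.hypot(*x);th=r/w["fx"];d=R.T@np.array([*(np.sin(th)*x/r),np.cos(th)])
    return c+d*((p0-c)@n)/(d@n)
TL,TR,LL,RR=[hit(230+a/4,100+b/4) for a,b in((388,45),(208,58),(415,465),(303,465))]
print(TL,TR,LL,RR,"thick",np.linalg.norm(TL-TR))
d1=(LL-TL)/np.linalg.norm(LL-TL);d2=(RR-TR)/np.linalg.norm(RR-TR);print("angle",np.degrees(np.arccos(d1@d2)))
wx=d1-(d1@n)*n;wx/=np.linalg.norm(wx);wy=np.cross(n,wx)
print("az straight",np.degrees(np.arctan2(wx[1],wx[0])),"el",np.degrees(np.arcsin(wx[2])), "thick edge skew",np.degrees(np.arcsin((TR-TL)@wx/np.linalg.norm(TR-TL))))
mid=((TL-18.5e-3*wy)+(TR+31.5e-3*wy))/2+.065*wx-.02*n
print("mid",mid,"r",np.hypot(*(mid[:2]-[.5675,.3105])))
T=Ro.from_matrix(np.stack([-wx,wy,-n],1)).as_euler("xyz",degrees=True);s=-.010
tcp=mid+s*wx-.001*wy-.005*n
print("rpy",T,"tcp",tcp,"pre",tcp+.10*n)
# deck edge in wedge frame
e=(mid[:2]-[.5675,.3105]);e/=np.hypot(*e)
for z in(.192,.204):
    q=np.array([*(np.array([.5675,.3105])+.075*e),z])-mid;print("deck",q@wx,q@wy,q@n)
go(tcp+.10*n,T)
E
```

```text
[0.42644548 0.22584997 0.07872295] [0.45571673 0.18755665 0.07875621] [0.50559996 0.28524307 0.14795604] [0.52022078 0.26378638 0.1469842 ] thick 0.04819942981903727
angle 10.606177080494694
az straight 36.88251947522655 el 34.977047941098654 thick edge skew 0.44187996308250466
mid [0.48888311 0.25081166 0.09963697] r 0.09870822265625524
rpy [ 179.73909896   34.97704794 -143.11748052] tcp [0.48521042 0.2468341  0.08980375] pre [0.43963042 0.2120641  0.17174375]
deck 0.07237272074615168 0.0004169586804300012 0.0620908765571557
deck 0.07925169971065438 0.0004617334520511099 0.07192367655715569
total [ 3.91 -0.5   6.15] [-0.2  -5.82 -0.5 ] | n 7 per row pos [ 0.558 -0.071  0.879] rot [-0.028 -0.832 -0.072]
```

```bash
python3 -m inch '[{"rotation":[0,-0.97,-0.1],"delta_pos":[1,0,0],"grip":70},{"rotation":[0,-0.97,-0.1],"delta_pos":[1,0,0],"grip":70},{"rotation":[0,-0.97,-0.1],"delta_pos":[1,0,0],"grip":70},{"rotation":[0,-0.97,-0.1],"delta_pos":[1,0,0.3],"grip":70},{"rotation":[0,-0.97,-0.1],"delta_pos":[1,0,0.5],"grip":70},{"rotation":[0,-0.97,0],"delta_pos":[1,0,0.5],"grip":70},{"rotation":[0,0,0],"delta_pos":[0,0,0],"grip":66}]'
python3 -c "
from h import *
st();go([.4396,.2121,.1717],[180,35,-143.1])"
```

```text
clock: 5.22
ee_pos: [0.4095, 0.2015, 0.261]
tcp_rot: [-179.1, 35.0, -142.8]
contact_force: [1.4, -0.1, 1.1]
grip_width: 0.766
grasp_force: 0.0
5.22 [0.4095 0.2015 0.261 ] [-179.1    34.99 -142.84] F [ 1.4 -0.1  1.1] g 67.4 0.0 q [-31. -11.  -2. 139.  -7.  17. 100.]
total [ 1.05 -0.33  3.63] [-0.13 -0.    0.03] | n 4 per row pos [ 0.263 -0.083  0.908] rot [-0.031 -0.     0.009]
```

```bash
python3 -m inch '[{"rotation":[-0.03,0,0],"delta_pos":[0.26,-0.08,0.9],"grip":66},{"rotation":[-0.03,0,0],"delta_pos":[0.26,-0.08,0.9],"grip":66},{"rotation":[-0.03,0,0],"delta_pos":[0.26,-0.08,0.9],"grip":66},{"rotation":[-0.03,0,0],"delta_pos":[0.26,-0.08,0.9],"grip":66},{"rotation":[0,0,0],"delta_pos":[0,0,0],"grip":66}]'
python3 -c "
from h import *
st();go([.4852,.2468,.0898],[180,35,-143.1])"
```

```text
clock: 5.63
ee_pos: [0.4335, 0.2037, 0.201]
tcp_rot: [179.5, 33.3, -143.0]
contact_force: [0.3, 0.7, 0.1]
grip_width: 0.749
grasp_force: 0.0
5.63 [0.4335 0.2037 0.201 ] [ 179.46   33.29 -142.98] F [0.3 0.7 0.1] g 65.9 0.0 q [-21.  -1.  -8. 139. -30.  10. 126.]
total [0.19 0.08 5.19] [ 0.1  -0.28  0.01] | n 6 per row pos [0.032 0.014 0.866] rot [ 0.017 -0.047  0.002]
```

```bash
python3 -m inch '[{"rotation":[0,-0.1,0],"delta_pos":[0.03,0.03,0.9],"grip":66},{"rotation":[0,-0.1,0],"delta_pos":[0.03,0.03,0.9],"grip":66},{"rotation":[0,-0.1,0],"delta_pos":[0.03,0.02,0.9],"grip":66},{"rotation":[0,0,0],"delta_pos":[0,0,0],"grip":66}]'
python3 -c "
from h import *
st();go([.4852,.2468,.0898],[180,35,-143.1])"
```

```text
clock: 5.97
ee_pos: [0.4475, 0.2158, 0.1849]
tcp_rot: [177.7, 33.3, -142.8]
contact_force: [-0.9, 1.0, -0.5]
grip_width: 0.751
grasp_force: 0.0
5.97 [0.4475 0.2158 0.1849] [ 177.67   33.32 -142.83] F [-0.9  1.  -0.5] g 66.1 0.0 q [-42.   2.  14. 139. -54.  10. 152.]
total [ 0.46 -0.1   4.25] [ 0.41 -0.28  0.03] | n 5 per row pos [ 0.091 -0.019  0.85 ] rot [ 0.083 -0.056  0.006]
```

```bash
cat > fk.py <<'E'
from h import *
from scipy.optimize import least_squares
D=[([-71.62517311,27.3729,1.28,89.1688,-.6574,63.5574,-4.762],[.28046,.61343,.22979],[-179.908,0,155.433]),
([-52,20,7,91,-2,70,20],[.4703,.419,.3052],[-179.95,0,155.44]),
([-40,22,8,88,-3,70,42],[.5732,.3094,.3051],[-179.94,0,163.24]),
([-32,14,-3,95,1,71,89],[.5119,.2749,.3281],[-180,.14,-146.2]),
([-31,-11,-2,139,-7,17,100],[.4095,.2015,.261],[-179.1,35,-142.84]),
([-21,-1,-8,139,-30,10,126],[.4335,.2037,.201],[179.46,33.29,-142.98]),
([-42,2,14,139,-54,10,152],[.4475,.2158,.1849],[177.67,33.32,-142.83])]
def fk(q,p):
    h,L2,L3,L4,d2,e2,a0,a7=p[:8]
    q=np.array(q,float)
    Z=lambda a:Ro.from_euler("z",-a,degrees=True);Y=lambda a:Ro.from_euler("y",a,degrees=True)
    R=Z(q[0]+a0);x=np.array([0,0,h]);R=R*Y(q[1])*Z(q[2]);x=x+R.apply([e2,d2,L2]);R=R*Y(q[3])
    R=R*Z(q[4]);x=x+R.apply([p[8],p[9],L3]);R=R*Y(q[5]);x=x+R.apply([p[10],p[11],0]);R=R*Z(q[6]+a7);x=x+R.apply([0,0,L4]);return x,R
def res(p):
    o=[]
    for q,x,r in D:
        X,R=fk(q,p);o+=list((X-x)*100*1.0);o+=list((R.inv()*Ro.from_euler("xyz",r,degrees=True)).as_rotvec(degrees=True)*1.0)
    return o
def fit():
    best=None
    for a7 in(0,90,180,270):
        s=least_squares(res,[.3,.4,.4,.25,0,0,0,a7,0,0,0,0],loss="soft_l1")
        if best is None or s.cost<best.cost: best=s
    return best
if __name__=="__main__":
    b=fit();print(b.cost,b.x.round(3));print(np.array(res(b.x)).reshape(-1,6).round(1));np.save("p.npy",b.x)
E
python3 fk.py; python3 -c "
from h import *
print(env.read_state()['qpos'].round(3))"
```

```text
2.549132239174222 [ 2.62000e-01  5.40000e-01  4.69000e-01  3.04000e-01 -6.30000e-02
  1.40000e-02  1.07000e-01  2.69973e+02 -7.00000e-03  1.92000e-01
  9.00000e-03 -1.89000e-01]
[[-0.   0.1 -0.1  0.   0.  -0.1]
 [ 0.3 -1.  -0.2 -0.9  0.2 -0.9]
 [-0.3  0.2 -0.   0.1  0.3  0.2]
 [ 0.2  0.2  0.4 -0.2 -0.1  0.3]
 [-0.3  0.2 -0.3  0.2  0.1 -0. ]
 [ 0.6  0.1  0.  -0.2  0.3 -0.4]
 [-0.4 -0.1  0.2  0.2  0.5  0.9]]
[-41.605   2.232  13.925 139.403 -54.297   9.803 151.581]
```

```bash
cat >> fk.py <<'E'
LO=np.array([-169,-19,-80.5,14,-78,9.9,-169]);HI=np.array([169,120,83,139.3,258,109.5,169])
P_=np.load("p.npy") if __name__!="__main__" else None
def ik(x,r,q0,m=1):
    T=Ro.from_euler("xyz",r,degrees=True)
    f=lambda q:np.r_[(fk(q,P_)[0]-x)*200,(fk(q,P_)[1].inv()*T).as_rotvec(degrees=True)*.5,(q-q0)*.002]
    s=least_squares(f,np.clip(q0,LO+m+.1,HI-m-.1),bounds=(LO+m,HI-m));e=f(s.x);return s.x,np.linalg.norm(e[:3])*5,np.linalg.norm(e[3:6])*2
E
python3 - <<'E'
from fk import *
rng=np.random.default_rng(0)
n=Ro.from_euler("xyz",[180,35,-143.1],degrees=True).as_matrix()[:,2]
x0=np.array([.4852,.2468,.0898])
for yaw in(-143.1,):
  for back in(0,.06,.1):
    sols=[]
    for k in range(40):
        q0=rng.uniform(LO,HI);q0[0]=rng.uniform(-60,0);q0[1]=rng.uniform(0,40);q0[2]=rng.uniform(-40,40);q0[3]=rng.uniform(100,139);q0[4]=rng.choice([-50,0,60,120,180,220]);q0[5]=20
        q,a,b=ik(x0-back*n,[180,35,yaw],q0)
        if a<2 and b<1.0: sols.append(q.round(0))
    print("back",back,len(sols));
    for q in sorted(sols,key=lambda q:q[4])[::max(1,len(sols)//7)]:print(q)
E
```

```text
back 0 26
[ 31.  37. -78. 138. 104.  33.   1.]
[ 23.  29. -66. 138. 111.  24.  -9.]
[ 15.  24. -55. 138. 119.  19. -19.]
[  6.  21. -45. 138. 129.  15. -31.]
[  4.  21. -42. 138. 132.  14. -34.]
[ -1.  20. -36. 138. 140.  13. -42.]
[ -5.  19. -32. 138. 145.  12. -48.]
[ -7.  19. -29. 138. 148.  12. -52.]
[-24.  18. -10. 138. 179.  11. -84.]
back 0.06 0
back 0.1 0
```

```bash
python3 - <<'E'
from fk import *
rng=np.random.default_rng(0)
n=Ro.from_euler("xyz",[180,35,-143.1],degrees=True).as_matrix()
wx=-n[:,0];wz=-n[:,2]
g0=np.array([.4852,.2468,.0898])+.005*wz+.010*wx+.006*wz   # grasp pt at s=0, z=+6
seeds=[np.array(q,float) for q in([-24,18,-10,138,170,14,-80],[0,20,-36,135,140,15,-42],[-25,5,-5,130,0,20,100],[20,25,-60,135,115,25,-10],[-40,5,10,135,-50,15,140])]
for L in(20,25,30,35):
  r=[180,L,-143.1];tz=Ro.from_euler("xyz",r,degrees=True).as_matrix()[:,2]
  for s in(-.01,.01):
    out=[]
    for back in(0,.025,.05,.08,.11):
      ok=[]
      for q0 in seeds:
        q,a,b=ik(g0+s*wx+.011*tz+back*wz,r,q0)
        if a<2 and b<1: ok.append(tuple(int(v) for v in q.round()))
      out.append((back,[(o[1],o[2],o[3],o[4],o[5],o[6]) for o in ok][:5]))
    print(L,s,*out,sep="\n  ")
E
```

```text
20
  -0.01
  (0, [(33, -72, 129, 65, 35, 36), (34, -73, 129, 66, 36, 35), (19, -4, 129, -1, 13, 95), (37, -77, 129, 68, 40, 33), (21, 22, 129, -40, 14, 133)])
  (0.025, [(33, -79, 130, 63, 38, 37), (33, -79, 130, 63, 38, 37), (15, -5, 130, -1, 15, 95), (33, -79, 130, 63, 38, 37), (18, 25, 130, -36, 16, 129)])
  (0.05, [(27, -79, 130, 54, 34, 44), (27, -79, 130, 54, 34, 44), (12, -5, 131, -1, 18, 96), (27, -79, 130, 54, 34, 44), (15, 29, 131, -30, 18, 123)])
  (0.08, [(19, -79, 131, 40, 30, 56), (19, -79, 131, 40, 30, 56), (8, -6, 131, -2, 21, 97), (19, -79, 131, 40, 30, 56), (10, 29, 132, -20, 21, 113)])
  (0.11, [(10, -79, 132, 21, 28, 74), (10, -79, 132, 21, 28, 74), (4, -6, 132, -3, 24, 98), (10, -79, 132, 21, 28, 74), (4, 19, 132, -8, 24, 103)])
20
  0.01
  (0, [(35, -75, 126, 64, 39, 37), (36, -76, 126, 65, 39, 37), (19, -4, 126, -1, 15, 95), (38, -79, 126, 67, 42, 35), (21, 24, 127, -38, 17, 130)])
  (0.025, [(33, -79, 127, 61, 40, 40), (33, -79, 127, 61, 40, 40), (15, -5, 127, -1, 17, 95), (33, -79, 127, 61, 40, 40), (18, 27, 128, -33, 19, 126)])
  (0.05, [(27, -79, 128, 52, 3
[... 3376 characters left out ...]
 138, 106, 30, -2), (27, -62, 138, 113, 22, -12)])
  (0.025, [(31, -79, 138, 97, 28, 5), (31, -79, 138, 97, 28, 6), (31, -79, 138, 97, 28, 6), (31, -79, 138, 97, 28, 6)])
  (0.05, [])
  (0.08, [])
  (0.11, [])
35
  0.01
  (0, [(19, 7, 136, 205, 11, -112), (19, -35, 136, 131, 11, -35), (29, -68, 136, 104, 25, -1), (25, -59, 136, 109, 19, -8)])
  (0.025, [(16, 18, 138, 224, 11, -131), (17, -48, 137, 112, 11, -15), (23, -66, 137, 100, 19, 0), (20, -58, 137, 105, 15, -6)])
  (0.05, [(15, -60, 138, 95, 11, 2), (15, -60, 138, 95, 11, 2), (15, -60, 138, 95, 11, 2), (15, -60, 138, 95, 11, 2)])
  (0.08, [(13, -77, 138, 73, 11, 23), (13, -77, 138, 73, 11, 23), (14, -79, 138, 75, 12, 22)])
  (0.11, [])
```

The FK fit shows a 35° lean runs q4 and q6 into their limits. A 20° lean works on the normal branch and still clears the deck by about 25 mm. I'll untilt to 20°.

```bash
python3 -m inch '[{"rotation":[0.1,0.75,0],"delta_pos":[0,0,-0.2],"grip":66},{"rotation":[0.1,0.75,0],"delta_pos":[0,0,-0.2],"grip":66},{"rotation":[0.1,0.75,0],"delta_pos":[0,0,0],"grip":66},{"rotation":[0,0,0],"delta_pos":[0,0,0],"grip":66}]'
cat > tgt.py <<'E'
from h import *
n=Ro.from_euler("xyz",[180,35,-143.1],degrees=True).as_matrix()
wx=-n[:,0];wz=-n[:,2]
g0=np.array([.4852,.2468,.0898])+.010*wx+.011*wz
T20=[180,20,-143.1];tz=Ro.from_euler("xyz",T20,degrees=True).as_matrix()[:,2]
tcp=g0-.010*wx+.011*tz
E
python3 -c "
from tgt import *
st();print(tcp,tcp+.06*wz);go(tcp+.06*wz,T20);go(tcp,T20)"
```

```text
clock: 6.3
ee_pos: [0.4437, 0.2218, 0.1909]
tcp_rot: [177.7, 26.8, -142.2]
contact_force: [1.0, 0.4, -0.1]
grip_width: 0.753
grasp_force: 0.0
6.3 [0.4437 0.2218 0.1909] [ 177.65   26.8  -142.2 ] F [ 1.   0.4 -0.1] g 66.2 0.0 q [-47.   2.  18. 135. -22.  18. 119.]
[0.48316311 0.24527066 0.08847405] [0.45564229 0.22460744 0.13762318]
total [ 0.56 -0.29  2.09] [0.45 1.13 0.16] | n 3 per row pos [ 0.187 -0.096  0.698] rot [0.15  0.377 0.053]
total [ 0.22 -0.41  4.47] [0.45 1.13 0.16] | n 5 per row pos [ 0.044 -0.082  0.893] rot [0.09  0.226 0.032]
```

```bash
python3 -m inch '[{"rotation":[0.15,0.38,0.05],"delta_pos":[0.19,-0.1,0.7],"grip":66},{"rotation":[0.15,0.38,0.05],"delta_pos":[0.19,-0.1,0.7],"grip":66},{"rotation":[0.15,0.38,0.05],"delta_pos":[0.19,-0.1,0.7],"grip":66},{"rotation":[0,0,0],"delta_pos":[0,0,0],"grip":66}]'
python3 -c "
from tgt import *
st();go(tcp,T20)"
```

```text
clock: 6.63
ee_pos: [0.4523, 0.2217, 0.1333]
tcp_rot: [179.9, 19.7, -143.1]
contact_force: [-0.2, 0.2, -0.6]
grip_width: 0.749
grasp_force: 0.0
6.63 [0.4523 0.2217 0.1333] [ 179.88   19.74 -143.07] F [-0.2  0.2 -0.6] g 65.9 0.0 q [-49.  11.  19. 133. -19.  18. 113.]
total [-0.85  0.01  2.21] [ 0.02 -0.04  0.  ] | n 3 per row pos [-0.285  0.003  0.738] rot [ 0.007 -0.014  0.001]
```

```bash
python3 -m inch '[{"rotation":[0,0,0],"delta_pos":[-0.28,0,0.55],"grip":66},{"rotation":[0,0,0],"delta_pos":[-0.28,0,0.55],"grip":66},{"rotation":[0,0,0],"delta_pos":[-0.28,0,0.55],"grip":66},{"rotation":[0,0,0],"delta_pos":[0,0,0.55],"grip":66},{"rotation":[0,0,0],"delta_pos":[0,0,0],"grip":66}]'
python3 -c "
from tgt import *
st();go(tcp,T20);w=snap('wrist');np.savez('w3.npz',**w);cv2.imwrite('pics/w3.png',w['pixels'])"
```

```text
clock: 7.05
ee_pos: [0.4832, 0.2439, 0.0898]
tcp_rot: [179.8, 19.9, -143.2]
contact_force: [-0.8, -0.7, -1.4]
grip_width: 0.753
grasp_force: 0.0
7.05 [0.4832 0.2439 0.0898] [ 179.78   19.9  -143.2 ] F [-0.8 -0.7 -1.4] g 66.2 0.0 q [-42.  19.  12. 130. -27.  13. 120.]
total [-0.01  0.04  0.06] [ 0.03 -0.02 -0.02] | n 1 per row pos [-0.012  0.042  0.06 ] rot [ 0.03  -0.017 -0.016]
```

View pics/w3.png

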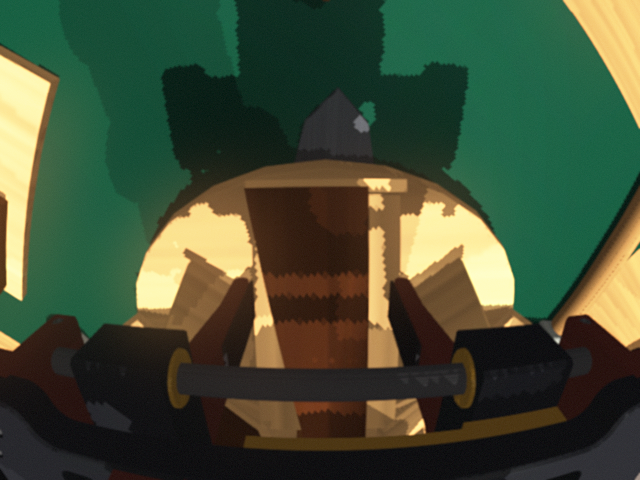

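The wrist view shows the wedge (col 310) between the open fingers at (235,310) and (405,310), with the pointer at (337,130) in line. I'll close the gripper.

```bash
python3 -m inch '[{"rotation":[0,0,0],"delta_pos":[0,0,0],"grip":25},{"rotation":[0,0,0],"delta_pos":[0,0,0],"grip":25},{"rotation":[0,0,0],"delta_pos":[0,0,0],"grip":25},{"rotation":[0,0,0],"delta_pos":[0,0,0],"grip":25},{"rotation":[0,0,0],"delta_pos":[0,0,0],"grip":25},{"rotation":[0,0,0],"delta_pos":[0,0,0],"grip":25}]' 35
python3 -m inch '[{"rotation":[0,0,0],"delta_pos":[0.1,0,-0.38],"grip":25},{"rotation":[0,0,0],"delta_pos":[0.1,0,-0.38],"grip":25},{"rotation":[0,0,0],"delta_pos":[0.15,0,-0.58],"grip":25},{"rotation":[0,0,0],"delta_pos":[0.15,0,-0.58],"grip":25},{"rotation":[0,0,0],"delta_pos":[0.2,0,-0.77],"grip":25},{"rotation":[0,0,0],"delta_pos":[0.2,0,-0.77],"grip":25}]'
python3 -c "
from tgt import *
st();w=snap('wrist');np.savez('w4.npz',**w);cv2.imwrite('pics/w4.png',w['pixels'])"
```

```text
clock: 7.6
ee_pos: [0.4838, 0.2438, 0.0916]
tcp_rot: [179.8, 20.0, -143.2]
contact_force: [-2.7, -1.2, 7.4]
grip_width: 0.459
grasp_force: 33.6
clock: 8.1
ee_pos: [0.4417, 0.2118, 0.1647]
tcp_rot: [179.8, 19.8, -143.3]
contact_force: [0.2, 1.1, -1.2]
grip_width: 0.456
grasp_force: 34.0
8.1 [0.4417 0.2118 0.1647] [ 179.81   19.8  -143.27] F [ 0.2  1.1 -1.2] g 40.1 34.0 q [-54.   6.  24. 133. -13.  22. 108.]
```

View pics/w4.png

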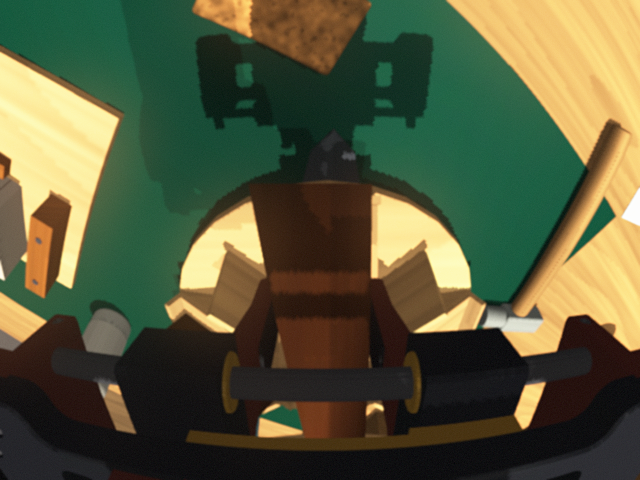

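The wedge is held: the straight side (col 371) is parallel to the fingers and it is clear of the ramp. Next I measure the wedge's pose in the hand, and the frame and glue positions for the route.

```bash
python3 - <<'E'
from h import *
w=dict(np.load('w4.npz'));s=env.read_state()
R=Ro.from_euler("xyz",s["tcp_rot"],degrees=True);P=R.inv().apply((fpts(w)-s["ee_pos"]).reshape(-1,3)).reshape(480,640,3)
h=cv2.cvtColor(w['pixels'],cv2.COLOR_BGR2HSV)
m=(h[...,0]<14)&(h[...,1]>110)&(h[...,2]<150);m[:178]=0;m[262:]=0;m[:,:250]=0;m[:,378:]=0
n,l,q,c=cv2.connectedComponentsWithStats(m.astype(np.uint8));m=l==1+np.argmax(q[1:,4]);x=P[m]
print(len(x),x.min(0),x.max(0))
A=np.c_[x[:,:2],np.ones(len(x))];k=np.linalg.lstsq(A,x[:,2],rcond=None)[0];k0=k
good=abs(A@k-x[:,2])<.003;k=np.linalg.lstsq(A[good],x[good,2],rcond=None)[0]
print("plane",k,"pitch deg",np.degrees(np.arctan(k[0])),"roll",np.degrees(np.arctan(k[1])),good.sum())
for v in range(184,262,10):
    u=np.where(m[v])[0];print(v,u.min(),u.max(),P[v,u.min()+1].round(4),P[v,u.max()-1].round(4))
# expected
n_=Ro.from_euler("xyz",[180,35,-143.1],degrees=True).as_matrix()
Rg=Ro.from_euler("xyz",[179.8,20,-143.2],degrees=True)
mid=Rg.inv().apply(np.array([.4889,.2508,.0996])-[.4838,.2438,.0916]);print("mid in tool exp",mid)
E
```

```text
8230 [ 0.02840173 -0.02778989 -0.15220377] [0.08125929 0.04058076 0.140347  ]
plane [ 0.22217378  0.00152593 -0.01830335] pitch deg 12.526162641757953 roll 0.08742919697335111 4682
184 255 370 [ 0.0592 -0.0253 -0.0057] [ 0.0589  0.0202 -0.0041]
194 253 371 [ 0.0551 -0.0263 -0.0056] [ 0.055   0.0205 -0.0052]
204 256 370 [ 0.0512 -0.025  -0.0067] [ 0.0511  0.0201 -0.0065]
214 257 370 [ 0.0474 -0.0245 -0.0082] [ 0.0473  0.02   -0.0079]
224 258 370 [ 0.0433 -0.0243 -0.0082] [ 0.0436  0.02   -0.0093]
234 260 369 [ 0.0395 -0.0234 -0.0098] [ 0.0397  0.0196 -0.0102]
244 262 370 [ 0.0356 -0.0226 -0.0108] [ 0.0355  0.0202 -0.0104]
254 264 370 [ 0.032  -0.0216 -0.0128] [ 0.0316  0.0202 -0.0115]
mid in tool exp [-0.0105139   0.00256644 -0.00467775]
```

```bash
cat > wt.py <<'E'
from h import *
YF=1.15;O=np.array([.6794,-.1156,0.])
WR=np.array([[-.968,0,.25],[0,1,0],[-.25,0,-.968]]);M=np.array([-.0085,.0017,-.003])
F=Ro.from_euler("z",YF,degrees=True)
def target(fx,fy,fz):
    """tool pose for wedge mid at frame coords"""
    R=F*Ro.from_matrix(WR).inv();return O+F.apply([fx,fy,fz])-R.apply(M),R.as_euler("xyz",degrees=True)
def wedge():
    s=env.read_state();R=Ro.from_euler("xyz",s["tcp_rot"],degrees=True)
    m=F.inv().apply(s["ee_pos"]+R.apply(M)-O);print("wedge mid in frame",m.round(4),"rpy",(F.inv()*R*Ro.from_matrix(WR)).as_euler("xyz",degrees=True).round(1))
E
python3 -m inch '[{"rotation":[0,0,0],"delta_pos":[-0.1,0,-1],"grip":25},{"rotation":[0,0,0],"delta_pos":[-0.2,0,-1],"grip":25},{"rotation":[0,0.2,0.3],"delta_pos":[0,-1,-1],"grip":25},{"rotation":[0,0.3,0.3],"delta_pos":[0,-1,-1],"grip":25},{"rotation":[0,0.3,0.3],"delta_pos":[0,-1,0],"grip":25}]' 
python3 -c "
from wt import *
st();wedge();p,r=target(-.09,.102,.10);print(p,r);go(p,r)
from fk import ik
print(ik(p,r,env.read_state()['qpos']))
p,r=target(-.09,.102,.032);print(p,ik(p,r,env.read_state()['qpos']))
"
```

```text
clock: 8.57
ee_pos: [0.466, 0.135, 0.2646]
tcp_rot: [178.0, 15.3, -148.9]
contact_force: [0.7, -0.4, -1.2]
grip_width: 0.453
grasp_force: 34.1
8.57 [0.466  0.135  0.2646] [ 177.97   15.34 -148.88] F [ 0.7 -0.4 -1.2] g 39.9 34.1 q [-53.  -2.  32. 123.  -5.  44. 104.]
wedge mid in frame [-0.2027  0.2599  0.2698] rpy [  2.3 -29.8  29.4]
[ 0.57842678 -0.01730673  0.09922081] [ 180.          -14.48103437 -178.85      ]
total [ 1.07 -7.77  6.29] [0.36 4.76 5.14] | n 8 per row pos [ 0.134 -0.971  0.787] rot [0.045 0.596 0.642]
(array([-23.76488039,  38.3307033 ,  28.3873569 ,  99.04542093,
       -18.63750815,  62.53001523, 103.7289829 ]), np.float64(0.0009970405762929997), np.float64(0.0011658686700845911))
[ 0.57842678 -0.01730673  0.03122081] (array([-21.66612664,  43.10302981,  25.29936217, 100.53535339,
       -20.3376933 ,  56.09034583, 104.7565727 ]), np.float64(0.0009670078085634682), np.float64(0.0010598029790678716))
```

```bash
python3 -m inch '[{"rotation":[0.06,0.8,0.86],"delta_pos":[0,-0.6,0],"grip":25},{"rotation":[0.06,0.8,0.86],"delta_pos":[0,-0.6,0],"grip":25},{"rotation":[0.06,0.8,0.86],"delta_pos":[0,-0.6,0],"grip":25},{"rotation":[0.06,0.8,0.86],"delta_pos":[0,-0.6,0],"grip":25},{"rotation":[0.06,0.8,0.86],"delta_pos":[0,-0.6,0],"grip":25},{"rotation":[0.06,0.8,0.86],"delta_pos":[0,-0.6,0],"grip":25},{"rotation":[0,0,0],"delta_pos":[0,0,0],"grip":25}]' 
python3 -c "
from wt import *
st();wedge();p,r=target(-.12,.102,.12);go(p,r)
"
```

```text
clock: 9.15
ee_pos: [0.495, 0.0494, 0.2554]
tcp_rot: [-179.3, -15.1, -179.5]
contact_force: [-0.4, -1.0, -1.5]
grip_width: 0.455
grasp_force: 34.1
9.15 [0.495  0.0494 0.2554] [-179.33  -15.13 -179.46] F [-0.4 -1.  -1.5] g 40.0 34.1 q [-43.  21.  40. 103. -14.  76.  94.]
wedge mid in frame [-0.1721  0.1703  0.2561] rpy [-0.6  0.7 -0.4]
total [-3.46 -2.66  4.74] [-0.09 -0.11 -0.1 ] | n 5 per row pos [-0.692 -0.531  0.948] rot [-0.017 -0.022 -0.02 ]
```

Move to a hover over the mouth, then check the gap with the wrist and scene cameras.

```bash
python3 -m inch '[{"rotation":[-0.02,-0.02,-0.02],"delta_pos":[-0.7,-0.53,0.95],"grip":25},{"rotation":[-0.02,-0.02,-0.02],"delta_pos":[-0.7,-0.53,0.95],"grip":25},{"rotation":[-0.02,-0.02,-0.02],"delta_pos":[-0.7,-0.53,0.95],"grip":25},{"rotation":[-0.02,-0.02,-0.02],"delta_pos":[-0.7,-0.53,0.95],"grip":25},{"rotation":[-0.02,-0.02,-0.02],"delta_pos":[-0.66,-0.53,0.94],"grip":25},{"rotation":[0,0,0],"delta_pos":[0,0,0],"grip":25}]' 
python3 - <<'E'
from wt import *
st();wedge()
s=snap('scene');np.savez('s5.npz',**s);w=snap('wrist');np.savez('w5.npz',**w)
P=pts(s);h=cv2.cvtColor(s['pixels'],cv2.COLOR_BGR2HSV)
q=F.inv().apply((P-O).reshape(-1,3)).reshape(P.shape)
# board edges far/right/left; cheek & blocks in frame coords
m=(q[...,2]>.06)&(q[...,2]<.074)&(abs(q[...,0])<.08)&(abs(q[...,1])<.11)&(h[...,1]<90)
print("blocks",np.percentile(q[m],[2,98],axis=0).round(3),m.sum())
m=(q[...,2]>.046)&(q[...,2]<.058)&(abs(q[...,0])<.09)&(abs(q[...,1]-.137)<.03)&(h[...,0]<20)&(h[...,1]>120)
print("cheek",np.percentile(q[m],[3,97],axis=0).round(3),m.sum())
m=(q[...,2]>.05)&(q[...,2]<.062)&(abs(q[...,0])<.1)&(abs(q[...,1]+.105)<.03)&(h[...,0]<20)&(h[...,1]>120)
print("stop",np.percentile(q[m],[3,97],axis=0).round(3),m.sum())
cr=w['pixels'];cv2.imwrite('pics/w5.png',cr)
c2=cv2.resize(s['pixels'][225:345,290:420],(650,600),interpolation=2)
a=cv2.resize(cr,(640,480));cv2.imwrite('pics/w5.png',np.hstack([cv2.resize(cr,(480,360)),cv2.resize(c2,(320,360))]))
E
```

```text
clock: 9.65
ee_pos: [0.547, -0.0155, 0.1164]
tcp_rot: [179.7, -14.5, -178.5]
contact_force: [-0.2, 0.8, -0.5]
grip_width: 0.456
grasp_force: 34.1
9.65 [ 0.547  -0.0155  0.1164] [ 179.71  -14.51 -178.49] F [-0.2  0.8 -0.5] g 40.1 34.1 q [-30.  36.  36. 103. -21.  64. 107.]
wedge mid in frame [-0.1214  0.1045  0.1172] rpy [0.3 0.  0.3]
blocks [[-0.041 -0.088  0.061]
 [ 0.047  0.091  0.073]] 1434
cheek [[-0.053  0.121  0.047]
 [ 0.06   0.152  0.058]] 263
stop [[-0.044 -0.115  0.051]
 [ 0.067 -0.087  0.061]] 319
```

View pics/w5.png

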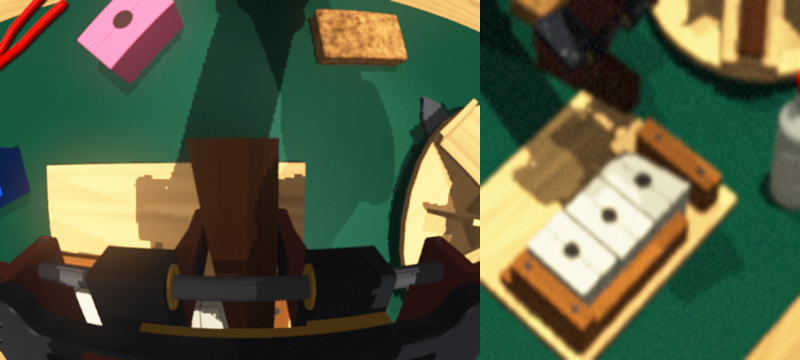

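The wrist half shows the wedge pointing at the gap, left of the blocks. The scene half shows the three blocks upright and the cheek at (680,160). The measured cheek face at y≈0.121 confirms the frame estimate. Now I lower the wedge.

```bash
python3 -c "
from wt import *
p,r=target(-.098,.100,.045);go(p,r,4);p,r=target(-.098,.100,.030);go(p,r)"
```

```text
total [-1.61 -0.29  2.73] [0.05 0.02 0.07] | n 4 per row pos [-0.403 -0.072  0.682] rot [0.013 0.006 0.018]
total [-1.76 -0.29  3.31] [0.05 0.02 0.07] | n 4 per row pos [-0.441 -0.073  0.827] rot [0.013 0.006 0.018]
```

```bash
python3 -m inch '[{"rotation":[0.01,0,0.02],"delta_pos":[-0.4,-0.07,0.68],"grip":25},{"rotation":[0.01,0,0.02],"delta_pos":[-0.4,-0.07,0.68],"grip":25},{"rotation":[0.01,0,0.02],"delta_pos":[-0.4,-0.07,0.68],"grip":25},{"rotation":[0.01,0,0.02],"delta_pos":[-0.4,-0.07,0.68],"grip":25},{"rotation":[0,0,0],"delta_pos":[0,0,0],"grip":25}]' 
python3 -c "
from wt import *
wedge();p,r=target(-.098,.100,.030);go(p,r)"
```

```text
clock: 10.17
ee_pos: [0.5709, -0.0177, 0.0438]
tcp_rot: [179.9, -14.3, -178.8]
contact_force: [-1.2, 0.2, -1.6]
grip_width: 0.455
grasp_force: 34.1
wedge mid in frame [-0.0976  0.1017  0.0447] rpy [ 0.1 -0.2  0.1]
total [-0.13 -0.07  0.57] [0.01 0.03 0.02] | n 1 per row pos [-0.128 -0.07   0.571] rot [0.012 0.029 0.016]
```

```bash
python3 -m inch '[{"rotation":[0,0,0],"delta_pos":[-0.04,-0.07,0.15],"grip":25},{"rotation":[0,0,0],"delta_pos":[-0.04,0,0.15],"grip":25},{"rotation":[0,0,0],"delta_pos":[-0.03,0,0.12],"grip":25},{"rotation":[0,0,0],"delta_pos":[0,0,0],"grip":25},{"rotation":[0,0,0],"delta_pos":[0,0,0],"grip":25}]' 
python3 -c "
from wt import *
wedge()"
```

```text
clock: 10.58
ee_pos: [0.5715, -0.0214, 0.0344]
tcp_rot: [180.0, -14.2, -178.9]
contact_force: [-0.6, -1.1, -1.0]
grip_width: 0.457
grasp_force: 34.1
wedge mid in frame [-0.097   0.0981  0.0352] rpy [ 0.  -0.3 -0.1]
```

```bash
for i in 1 2; do python3 -m inch '[{"rotation":[0,0,0],"delta_pos":[-0.02,0,0.08],"grip":25},{"rotation":[0,0,0],"delta_pos":[0,0,0],"grip":25},{"rotation":[0,0,0],"delta_pos":[0,0,0],"grip":25}]'; done
python3 -c "
from wt import *
wedge()"
```

```text
clock: 10.83
ee_pos: [0.5714, -0.0216, 0.0317]
tcp_rot: [180.0, -14.3, -178.9]
contact_force: [-0.4, -0.6, -1.4]
grip_width: 0.455
grasp_force: 34.1
clock: 11.08
ee_pos: [0.5719, -0.0217, 0.0307]
tcp_rot: [179.9, -14.2, -178.9]
contact_force: [-0.9, 0.8, 8.3]
grip_width: 0.455
grasp_force: 34.5
wedge mid in frame [-0.0966  0.0977  0.0315] rpy [ 0.  -0.2 -0.1]
```

```bash
python3 -m inch '[{"rotation":[0,0,0],"delta_pos":[0,0,0],"grip":56},{"rotation":[0,0,0],"delta_pos":[0,0,0],"grip":56},{"rotation":[0,0,0],"delta_pos":[0,0,0],"grip":56},{"rotation":[0,0,0],"delta_pos":[0,0,0],"grip":56},{"rotation":[0,0,0],"delta_pos":[0.1,0,-0.4],"grip":56},{"rotation":[0,0,0],"delta_pos":[0.25,0,-1],"grip":56},{"rotation":[0,0,0],"delta_pos":[0.25,0,-1],"grip":56},{"rotation":[0,-0.6,0],"delta_pos":[0.5,0,-1],"grip":10},{"rotation":[0,-0.6,0],"delta_pos":[1,0,0],"grip":0},{"rotation":[0,-0.6,0],"delta_pos":[1,0,0],"grip":0},{"rotation":[0,-0.6,0],"delta_pos":[1,0,0],"grip":0},{"rotation":[0,0,0],"delta_pos":[1,0,0],"grip":0}]' 20
python3 - <<'E'
from wt import *
st()
w=snap('wrist');np.savez('w6.npz',**w);s=snap('scene');np.savez('s6.npz',**s)
for nme,im,P in(('wrist',w,fpts(w)),('scene',s,pts(s))):
    q=F.inv().apply((P-O).reshape(-1,3)).reshape(P.shape);h=cv2.cvtColor(im['pixels'],cv2.COLOR_BGR2HSV)
    m=(q[...,2]>.044)&(q[...,2]<.062)&(q[...,0]>-.2)&(q[...,0]<.02)&(q[...,1]>.05)&(q[...,1]<.13)&(h[...,2]<150)&(h[...,1]>90)
    print(nme,m.sum())
    for lo in np.arange(-.18,.0,.02):
        k=m&(q[...,0]>lo)&(q[...,0]<lo+.02)
        if k.sum()>8: print(round(lo,2),k.sum(),np.percentile(q[k],[3,97],axis=0).round(4).tolist())
p=O+F.apply([-.19,.092,.10]);go(p,[180,0,-178.85])
E
```

```text
clock: 12.08
ee_pos: [0.4632, -0.024, 0.1284]
tcp_rot: [179.8, 0.3, -179.0]
contact_force: [-0.3, 0.6, 0.2]
grip_width: 0.299
grasp_force: 0.0
12.08 [ 0.4632 -0.024   0.1284] [ 179.85    0.25 -179.01] F [-0.3  0.6  0.2] g 26.3 0.0 q [-38.  19.  41. 125. -18.  42. 105.]
wrist 4192
-0.18 396 [[-0.1623, 0.0782, 0.0443], [-0.1601, 0.1144, 0.0529]]
-0.16 1290 [[-0.1594, 0.0763, 0.0509], [-0.1407, 0.1149, 0.0531]]
-0.14 1150 [[-0.1395, 0.0752, 0.0509], [-0.121, 0.1144, 0.053]]
-0.1 230 [[-0.0862, 0.0825, 0.0509], [-0.0802, 0.1144, 0.0529]]
-0.08 635 [[-0.0795, 0.0846, 0.0471], [-0.0607, 0.125, 0.053]]
-0.06 480 [[-0.0595, 0.0885, 0.0509], [-0.0409, 0.1152, 0.0529]]
-0.04 9 [[-0.0399, 0.0965, 0.0441], [-0.0323, 0.1229, 0.051]]
scene 401
-0.16 68 [[-0.1573, 0.0671, 0.0445], [-0.1409, 0.1141, 0.0568]]
-0.14 67 [[-0.1393, 0.0723, 0.0454], [-0.1205, 0.1138, 0.0569]]
-0.12 75 [[-0.1198, 0.073, 0.0452], [-0.1002, 0.1147, 0.0578]]
-0.1 59 [[-0.099, 0.0754, 0.0454], [-0.081, 0.1149, 0.0558]]
-0.08 54 [[-0.0797, 0.0778, 0.0467], [-0.0601, 0.1127, 0.0578]]
-0.06 39 [[-0.0593, 0.089, 0.0463], [-0.0404, 0.1254, 0.0572]]
-0.04 21 [[-0.0381, 0.1033, 0.0446], [-0.0226, 0.1281, 0.0578]]
total [-1.04 -0.17  1.12] [ 0.03 -0.01 -0.03] | n 2 per row pos [-0.52  -0.085  0.56 ] rot [ 0.017 -0.005 -0.014]
```

The wedge lies flat (top z 0.052) with its head at frame x -0.162, thin end at about -0.032 and straight side at y 0.115. I'll lower the closed fingers behind the head and push.

```bash
python3 -m inch '[{"rotation":[0,0,0],"delta_pos":[0,-0.12,0.95],"grip":0},{"rotation":[0,0,0],"delta_pos":[0,-0.12,0.95],"grip":0},{"rotation":[0,0,0],"delta_pos":[0,0,0.95],"grip":0},{"rotation":[0,0,0],"delta_pos":[0,0,0.95],"grip":0},{"rotation":[0,0,0],"delta_pos":[0,0,0],"grip":0}]'
python3 -m inch '[{"rotation":[0,0,0],"delta_pos":[-0.4,0,0],"grip":0},{"rotation":[0,0,0],"delta_pos":[-0.4,0,0],"grip":0},{"rotation":[0,0,0],"delta_pos":[-0.4,0,0],"grip":0},{"rotation":[0,0,0],"delta_pos":[-0.4,0,0],"grip":0},{"rotation":[0,0,0],"delta_pos":[-0.4,0,0],"grip":0},{"rotation":[0,0,0],"delta_pos":[-0.4,0,0],"grip":0},{"rotation":[0,0,0],"delta_pos":[0,0,0],"grip":0}]'
python3 -c "
from wt import *
st();s=env.read_state();print(F.inv().apply(s['ee_pos']-O))"
```

```text
clock: 12.6
ee_pos: [0.4656, -0.0295, 0.0303]
tcp_rot: [-180.0, -0.1, -178.9]
contact_force: [-0.4, 0.4, -0.2]
grip_width: 0.01
grasp_force: 0.0
clock: 13.18
ee_pos: [0.5298, -0.0281, 0.0336]
tcp_rot: [180.0, 0.3, -178.9]
contact_force: [-0.5, 0.5, 0.0]
grip_width: 0.004
grasp_force: 0.0
13.18 [ 0.5298 -0.0281  0.0336] [ 180.      0.31 -178.87] F [-0.5  0.5  0. ] g 0.4 0.0 q [-28.  33.  31. 119. -30.  35. 115.]
[-0.1478171   0.09045431  0.03363905]
```

```bash
python3 -m inch '[{"rotation":[0,0,0],"delta_pos":[-0.4,0,0.05],"grip":0},{"rotation":[0,0,0],"delta_pos":[-0.4,0,0.05],"grip":0},{"rotation":[0,0,0],"delta_pos":[-0.4,0,0],"grip":0},{"rotation":[0,0,0],"delta_pos":[-0.4,0,0],"grip":0}]'
python3 -m inch '[{"rotation":[0,0,0],"delta_pos":[-0.3,0,0],"grip":0},{"rotation":[0,0,0],"delta_pos":[-0.3,0,0],"grip":0}]'
python3 -c "
from wt import *
st();s=env.read_state();print(F.inv().apply(s['ee_pos']-O))"
```

```text
clock: 13.52
ee_pos: [0.5675, -0.0275, 0.0304]
tcp_rot: [180.0, 0.1, -178.9]
contact_force: [-0.7, -0.4, -0.6]
grip_width: 0.003
grasp_force: 0.4
clock: 13.68
ee_pos: [0.5824, -0.0273, 0.0305]
tcp_rot: [180.0, 0.1, -178.9]
contact_force: [-1.4, 0.4, -0.0]
grip_width: 0.005
grasp_force: 0.6
13.68 [ 0.5824 -0.0273  0.0305] [ 1.7997e+02  1.0000e-01 -1.7892e+02] F [-1.4  0.4 -0. ] g 0.4 0.6 q [-26.  38.  31. 112. -30.  39. 114.]
[-0.09518486  0.09027308  0.03049728]
```

Continue in 4 mm steps while reading the force.

```bash
for i in 1 2 3; do python3 -m inch '[{"rotation":[0,0,0],"delta_pos":[-0.16,0,0],"grip":0},{"rotation":[0,0,0],"delta_pos":[-0.16,0,0],"grip":0}]' | grep -E 'ee_pos|contact'; done
```

```text
ee_pos: [0.5898, -0.0271, 0.0305]
contact_force: [-2.5, 0.8, 0.7]
ee_pos: [0.5977, -0.027, 0.0306]
contact_force: [-0.8, 1.1, 0.2]
ee_pos: [0.6057, -0.0267, 0.0306]
contact_force: [-1.8, 1.6, -0.7]
```

```bash
for i in 1 2 3; do python3 -m inch '[{"rotation":[0,0,0],"delta_pos":[-0.08,0,0],"grip":0},{"rotation":[0,0,0],"delta_pos":[-0.06,0,0],"grip":0}]' | grep -E 'ee_pos|contact'; done
```

```text
ee_pos: [0.607, -0.0269, 0.0303]
contact_force: [-10.1, 1.5, 7.0]
ee_pos: [0.607, -0.027, 0.0297]
contact_force: [-18.8, 1.5, 11.2]
ee_pos: [0.6069, -0.0272, 0.0289]
contact_force: [-26.9, 1.0, 15.2]
```

The wedge stopped dead with its head at frame x≈-0.060 and the push at 27 N: it is packed and jammed. I back off, rise, and check.

```bash
python3 -m inch '[{"rotation":[0,0,0],"delta_pos":[0.1,0,0],"grip":0},{"rotation":[0,0,0],"delta_pos":[0.3,0,0],"grip":0},{"rotation":[0,0,0],"delta_pos":[1,0,0],"grip":0},{"rotation":[0,0,0],"delta_pos":[1,0,0],"grip":0},{"rotation":[0,0,0],"delta_pos":[1,0,-0.3],"grip":0},{"rotation":[0,0,0],"delta_pos":[0.5,0,-1],"grip":0},{"rotation":[0,0,0],"delta_pos":[0,0,-1],"grip":0},{"rotation":[0,0,0],"delta_pos":[0,0,-1],"grip":0},{"rotation":[0,0,0],"delta_pos":[0,0,-1],"grip":0},{"rotation":[0,0,0],"delta_pos":[0,0,-1],"grip":0},{"rotation":[0,0,0],"delta_pos":[0,0,0],"grip":0}]'
python3 - <<'E'
from wt import *
st();w=snap('wrist');s=snap('scene');np.savez('s7.npz',**s);np.savez('w7.npz',**w)
for nme,im,P in(('wrist',w,fpts(w)),('scene',s,pts(s))):
    q=F.inv().apply((P-O).reshape(-1,3)).reshape(P.shape);h=cv2.cvtColor(im['pixels'],cv2.COLOR_BGR2HSV)
    m=(q[...,2]>.044)&(q[...,2]<.06)&(q[...,0]>-.1)&(q[...,0]<.1)&(q[...,1]>.06)&(q[...,1]<.122)&(h[...,2]<120)&(h[...,1]>90)
    print(nme,m.sum(),"wedge",np.percentile(q[m],[2,50,98],axis=0).round(4).tolist())
    b=(q[...,2]>.058)&(q[...,2]<.076)&(abs(q[...,0])<.06)&(abs(q[...,1])<.11)&(h[...,1]<100)&(h[...,2]>120)
    print("blocks",np.percentile(q[b],[2,50,98],axis=0).round(4).tolist())
    # dark pour holes
    d=(q[...,2]>.05)&(q[...,2]<.076)&(abs(q[...,0])<.03)&(abs(q[...,1])<.1)&(h[...,2]<110)
    n,l,st_,c=cv2.connectedComponentsWithStats(d.astype(np.uint8))
    print("holes",[(int(st_[i,4]),q[l==i].mean(0).round(3).tolist()) for i in range(1,n) if st_[i,4]>12])
E
```

```text
clock: 15.6
ee_pos: [0.5222, -0.0293, 0.1677]
tcp_rot: [179.9, 0.7, -179.0]
contact_force: [1.6, 0.4, 0.8]
grip_width: 0.005
grasp_force: 0.0
15.6 [ 0.5222 -0.0293  0.1677] [ 179.92    0.69 -178.98] F [1.6 0.4 0.8] g 0.5 0.0 q [-37.  21.  42. 116. -18.  49. 106.]
wrist 101 wedge [[-0.0505, 0.0879, 0.0506], [0.015, 0.0899, 0.0519], [0.0375, 0.0938, 0.0565]]
blocks [[-0.0487, -0.0875, 0.0647], [0.014, -0.0528, 0.0668], [0.0398, 0.0897, 0.0681]]
holes [(89, [-0.0, -0.059, 0.067]), (67, [0.018, 0.09, 0.054])]
scene 226 wedge [[-0.0514, 0.0919, 0.046], [0.0125, 0.1103, 0.0525], [0.0743, 0.1214, 0.0591]]
blocks [[-0.0412, -0.0889, 0.0597], [0.0071, -0.0076, 0.0668], [0.0486, 0.0851, 0.0735]]
holes [(14, [0.003, 0.062, 0.066]), (13, [-0.001, -0.058, 0.066])]
```

```bash
python3 -c "
from bench import env
print(env.hand_in())"
```

```text
the job is handed in; nothing more can be done
None
```

I handed the job in at about 15.6 s: the wedge is jammed in the gap with its thin end about 70 mm past the frame's origin. The blocks measure packed against the end stop to within camera accuracy, and the arm is clear; the hand-in gave no verdict, and I did not re-measure the other two pieces or the bystanders.

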